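# Lock the grinding cup onto the grinder

### The arm

A 6-joint arm with a two-finger parallel gripper is mounted at the origin on the work surface. World frame = base frame: x ahead of the robot, y to its left, z up, the work surface at z = 0. Lengths are in m, angles in degrees, forces in N, time in s.
With the tool pointing down it reaches from about 0.25 to 0.725 m from the base axis. Payload 4 kg.
Tool frame: the origin (TCP) lies midway between the tips of the shut fingers; the grasp point (between the pads) lies 19 mm behind it; z points along the fingers, y is the line along which they close (so a half turn about z gives the same grasp; the last joint's range is limited). The gripper opens to 85 mm and grips with 20 to 120 N. Pads are 22 mm wide; open, the fingers measure 114 mm over their backs; the gripper's body (76 mm by 85 mm) begins 54 mm behind the grasp point. The pads swing forward as they close: fully open they stand 13 mm farther back than shut.
Start: joints at [-63.484, 13.785, 0.286, 76.501, 0, 90], TCP at [0.223, -0.447, 0.231] pointing down, gripper open.
Joint ranges: [-155.79, 155.79], [-60.16, 107.12], [-62.33, 73.08], [-114, 123.19], [-81.49, 82.49], [-180, 180]. Speed limits (degrees/s): [159.86, 159.86, 180, 180, 180, 180].

### API

Orientations are given as a 3x3 rotation matrix whose columns are the frame's x, y, z axes.
In Python, from station import env gives the robot as it stands. Calls block until the motion is done:
- env.goto(position, orientation): joint-space move of the TCP to a pose.
- env.move_straight(position, ori=None, feed=0.15, f_stop=None): straight line of the TCP; ori=None keeps the orientation; feed is the mean speed in m/s. With f_stop (N) it stops when the force on the tool has changed by that much, and returns True; else False.
- env.move_j(angles): joint-space move.
- env.open() and env.grasp(newtons=None): open the fingers fully, or close them until they stop; newtons is the grip in N (None keeps the last).
- env.pause(seconds).
- env.ik(position, orientation): joint angles nearest the present ones, or None.
- env.read_camera(name): name is "scene" or "top" or "wrist"; returns a dict with "frame" (384x512x3 uint8, blue, green, red), "mtx" (3x3 intrinsics, pixels), "view" (4x4, takes a point from world to camera coordinates). Camera axes: x right, y up, looking along -z (the intrinsics and any distortion apply to the point x, -y, -z); pixel columns grow to the right and rows downward; lengths in m; the calibration is good to about 2 mm. The wrist camera is an equidistant fisheye: a pixel r from the principal point sees the ray r / f radians off the axis. A picture is of the moment at which its call begins. There is no depth.
A pose or a line that the arm cannot do raises env.PlanningError and nothing moves.
- env.finish_job(): hands the job in; it is judged then, once.
Readings, each from a call of its own:
- env.current_t(): time.
- env.current_joint_positions(): joint angles.
- env.current_joint_vel(): joint speeds.
- env.current_tau(): joint torques, N m.
- env.current_position(): TCP position.
- env.current_ee_rot(): TCP orientation.
- env.current_contact_force(): force on the tool from outside, world axes, zero at the start.
- env.current_wrist_torque(): the same for the moment, N m.
- env.current_grip_width(): opening from 0.0 (shut) to 1.0 (fully open).
- env.current_finger_force(): force on a finger pad.
Only numpy, scipy, OpenCV 4.12 (cv2) and the standard library are available. Lean on these libraries where they do the work, as an engineer would, in place of code of your own. Each camera call takes 0.05 s, during which the arm holds its last target. There are 200 camera calls.

### The job

Put the grinding cup on the grinder: set its foot in the socket, feel for the two slots with a light touch, press the cup down against the spring and twist it clockwise about a quarter turn to the stop so that it springs up and clicks locked, then let go. Do not force the cup against the grinder, and leave the cakes and the jar where they are.

Things in the scene. Friction and masses are not known exactly. Their poses are not given: they have to be found in the camera images.
- cup_grip (a point): Middle of the grip bar of the loose grinding cup (0.25 kg, 120 mm tall, upright on its foot), on its axis, 102 mm above the foot's underside. The bar is a black upright fin 52 mm long (point x), 18 mm thick (y), 42 mm tall, on the cup's flat top, which lies 24 mm below this point. The grey body below is 64 mm across. The cup is the same after a half turn. z up
- cup_foot (a point): Centre of the underside of the cup's steel foot; axes as cup_grip. The foot is 48 mm across, bevelled below, bare up to 28 mm where the grey body starts. Two steel lugs stick out along +x and -x (under the ends of the grip bar) to 33 mm from the axis, each 8 mm wide, 5 mm tall, 6 to 11 mm above the underside
- base: White round motor base of the grinder, fixed to the counter, 128 mm across, 70 mm high, origin on its axis at counter level, a black switch on its -x side. On top sits the bright metal bayonet socket ring, 84 mm across. Anything over 60 N between cup and grinder counts as forcing it
- base_rim (a point): Centre of the socket's open top, 102 mm above the counter; axes of the base. Bore 51 mm. Two lug slots 16 mm wide open in the rim on opposite sides, along +x and -x when new, but the ring has worked round counter-clockwise (from above) by an unknown 0.2 to 1.3 rad: feel or look. Lugs enter within about 0.1 rad of the slots; beside them they rest on the rim, the foot's underside 6 mm below it
- base_spring (a point): Where the underside of the foot meets the spring plate, 88 mm above the counter, lugs then still in the slots. The plate takes 6 N to start and 0.7 N per mm. Pressed 8 to 12 mm (12 to 14 N; 12 mm is the hard bottom) the lugs are below the lips and the cup can turn clockwise seen from above, only that way
- base_locked (a point): Where the underside of the foot stands when locked, 84 mm above the counter. Kept pressed, the cup turns to a hard stop about 1.4 rad from the middle of the slots; from about 1.2 rad the lugs are under pockets. When the pressure is eased there the spring lifts the cup to this height with a click, and it can neither turn nor lift out
- cake0: bystander: oval cake in a foil tin, 78 x 42 x 26 mm, origin under its centre
- cake1: bystander: another such cake
- jar: bystander: small glass jar with a steel cap, 48 mm across, 60 mm tall, origin under its centre
Things that resemble listed ones, but are neither listed nor needed, are in the scene too. Of the things like the part that bears cup_grip, leave any that is green or pink; of the rest the smaller one is meant.

How it is judged (in metres and radians):
On the way, in this order (a step that is already met when the one before it is completed fails the run):
1. the foot is in the socket with both lugs down in the slots (z of cup_grip in the frame of base below 0.192 m and horizontal distance between cup_grip and base below 0.012 m), for 0.1 s.
2. the cup is pressed down against the spring, its lugs below the lips (z of cup_grip in the frame of base below 0.1828 m and horizontal distance between cup_grip and base below 0.012 m), for 0.1 s.
At the end, for the whole second after the job is handed in: The cup is locked and at rest on the grinder: its lugs turned and lifted into the pockets (underside of the foot 81.5 to 86.5 mm above the counter), its grip point within 8 mm of the grinder's axis, upright within 0.08 rad (z of cup_grip in the frame of base between 0.1835 and 0.1885 m and horizontal distance between cup_grip and base below 0.008 m and angle between cup_grip's own z axis and vertical below 0.08 rad and linear speed of cup below 0.02 m/s); the robot touches nothing.
It fails at once if the cup is forced against the grinder with more than 60 N (contact force between cup and base above 60 N).
It fails at once if a cake or the jar is moved more than 20 mm (distance of any of cake0, cake1, jar from where it was at the start of the episode above 0.02 m).
It also fails if it takes over 72 s, if anything falls off the work surface, if the arm or the gripper's body presses on something with over 40 N, if the wrist force passes 120 N, or if a joint passes its speed limit or range.

## Working session

There is one attempt and no reset: what is moved stays moved. The work goes in short steps, each a Python script; the robot and the scene stay as the last script left them, time stands still between calls to the robot, and variables do not carry over. Pictures are saved under pics/ and viewed, at most 10 in all, crops included, and the job is handed in when it is done.

```bash
ls; mkdir -p pics; python3 - <<'E'
from station import env
import cv2,numpy as np
a=env.read_camera("scene");b=env.read_camera("top")
for n,c in(("scene",a),("top",b)):
    cv2.imwrite(f"pics/{n}0.png",c["frame"]);print(n,c["mtx"].tolist(),np.round(c["view"],4).tolist(),[k for k in c])
E
```

```text
pics
scene [[487.534564009006, 0.0, 264.58764199398485], [0.0, 487.534564009006, 189.0295563144456], [0.0, 0.0, 1.0]] [[-0.0584, 0.9983, -0.0039, -0.0324], [-0.5694, -0.0301, 0.8215, 0.2575], [0.82, 0.0502, 0.5702, -1.6558], [0.0, 0.0, 0.0, 1.0]] ['frame', 'mtx', 'view']
top [[472.0670167190619, 0.0, 261.69320661737817], [0.0, 472.0670167190619, 192.03143099550454], [0.0, 0.0, 1.0]] [[0.0266, -0.9992, -0.0305, 0.0769], [0.995, 0.0235, 0.0971, -0.594], [-0.0963, -0.0329, 0.9948, -1.155], [0.0, 0.0, 0.0, 1.0]] ['frame', 'mtx', 'view']
```

View pics/scene0.png

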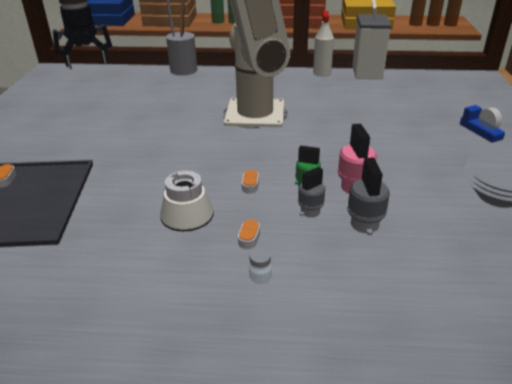

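View pics/top0.png

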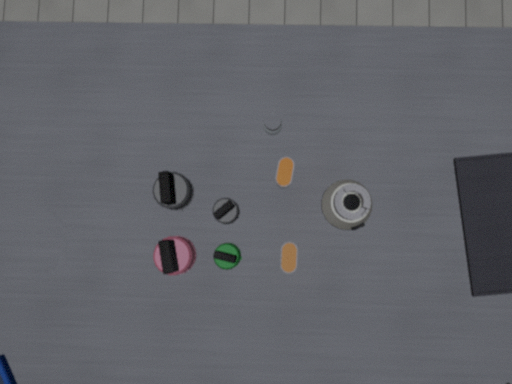

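The scene shows the small grey cup at top-view (225,211), a larger grey cup at (170,190), and green and pink cups to leave alone. The grinder is at (348,205), with its switch near (358,227). Cakes are at (285,172) and (289,257), the jar at (273,125). I'll enlarge the cup and grinder.

```bash
cat > h.py <<'E'
import numpy as np,cv2
def ray(c,u,v):
    K=c["mtx"];V=c["view"];d=np.array([(u-K[0,2])/K[0,0],-(v-K[1,2])/K[1,1],-1.])
    R=V[:3,:3];return -R.T@V[:3,3],R.T@d
def at_z(c,u,v,z):
    o,d=ray(c,u,v);return o+d*(z-o[2])/d[2]
def px(c,p):
    q=c["view"][:3,:3]@np.array(p)+c["view"][:3,3];K=c["mtx"]
    return K[0,0]*q[0]/-q[2]+K[0,2],K[1,1]*-q[1]/-q[2]+K[1,2]
def pxw(c,p): # fisheye
    q=c["view"][:3,:3]@np.array(p)+c["view"][:3,3];x,y,z=q[0],-q[1],-q[2];K=c["mtx"]
    s=np.hypot(x,y);t=np.arctan2(s,z);return K[0,0]*t*x/s+K[0,2],K[1,1]*t*y/s+K[1,2]
def rayw(c,u,v):
    K=c["mtx"];a=(u-K[0,2])/K[0,0];b=(v-K[1,2])/K[1,1];t=np.hypot(a,b)
    d=np.array([np.sin(t)*a/t,-np.sin(t)*b/t,-np.cos(t)]);R=c["view"][:3,:3];return -R.T@c["view"][:3,3],R.T@d
def atw(c,u,v,z):
    o,d=rayw(c,u,v);return o+d*(z-o[2])/d[2]
def down(yaw): # tool z down, tool y axis at yaw (rad) in world
    y=np.array([np.cos(yaw),np.sin(yaw),0]);z=np.array([0,0,-1.]);return np.stack([np.cross(y,z),y,z],1)
E
python3 - <<'E'
from station import env
from h import *
c=env.read_camera("top");f=c["frame"]
cv2.imwrite("pics/crop1.png",np.hstack([cv2.resize(f[180:240,195:255],(390,390),interpolation=2),cv2.resize(f[173:233,318:378],(390,390),interpolation=2)]))
# grip bar: dark pixels near (225,211)
h=f[190:232,205:247].max(2);m=(h<32).astype(np.uint8)
n,l,s,ce=cv2.connectedComponentsWithStats(m);i=1+s[1:,4].argmax();print(s[i],ce[i]+[205,190])
r=cv2.minAreaRect(np.argwhere(l==i)[:,::-1].astype(np.float32));print(r)
print("cup",at_z(c,*(np.array(ce[i])+[205,190]),.122), "base rim",at_z(c,351,203,.102),"foot",at_z(c,347,205,0.035),"switch",at_z(c,358,227,.03))
E
```

```text
[13 15 16 13 38] [226.15789474 210.65789474]
((20.5, 21.000001907348633), (2.4987802505493164, 19.209373474121094), 51.34019470214844)
cup [0.53781392 0.16968345 0.122     ] base rim [ 0.56409418 -0.12021078  0.102     ] foot [ 0.56410546 -0.12085683  0.035     ] switch [ 0.51052045 -0.14919831  0.03      ]
```

View pics/crop1.png

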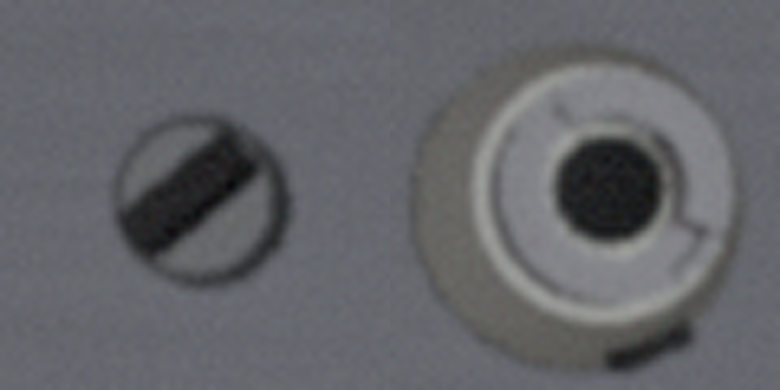

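The crop shows the fin top centred at about (190,190), so full-image (224.2,209.2), with its long axis near -54° world. The socket ring centre is at (609,193), full-image (351.7,202.7). The slot edges put the slots near 56° or -124°. Next I check j6 for the possible yaws and take closer looks from above.

```bash
python3 - <<'E'
from station import env
from h import *
c=env.read_camera("top")
cup=at_z(c,224.2,209.2,.12);rim=at_z(c,351.7,202.7,.102);print(cup,rim)
for d in(36,-144):
  print("cup",d,env.ik([cup[0],cup[1],.086],down(np.radians(d))),env.ik([cup[0],cup[1],.25],down(np.radians(d))))
for d in(-33.5,-113.5,146.5,66.5):
  print("base",d,env.ik([rim[0],rim[1],.2],down(np.radians(d))))
env.goto([rim[0]-.03,rim[1],.30],down(np.radians(-33.5)))
w=env.read_camera("wrist");cv2.imwrite("pics/w1.png",w["frame"])
print(w["mtx"].tolist(),pxw(w,[rim[0],rim[1],.102]),env.current_t())
E
```

```text
[0.54118977 0.17455955 0.12      ] [ 0.56483711 -0.12183275  0.102     ]
cup 36 [17.87699011 27.20753546 -2.75031357 60.04215097  0.         71.87699011] [17.87699011 21.37316625 13.57596734 82.20280109  0.         71.87699011]
cup -144 [  17.87699011   27.20753546   -2.75031357   60.04215097    0.
 -108.12300989] [  17.87699011   21.37316625   13.57596734   82.20280109    0.
 -108.12300989]
base -33.5 [-12.17195589  23.46595953   9.25923368  75.79327415   0.
 111.32804411]
base -113.5 [ -12.17195589   23.46595953    9.25923368   75.79327415    0.
 -168.67195589]
base 146.5 [-12.17195589  23.46595953   9.25923368  75.79327415   0.
 -68.67195589]
base 66.5 [-12.17195589  23.46595953   9.25923368  75.79327415   0.
  11.32804411]
[[297.3186396354542, 0.0, 257.644866784106], [0.0, 297.3186396354542, 194.36409962531584], [0.0, 0.0, 1.0]] (np.float64(278.32294793968833), np.float64(155.29452569898345)) 1.9167
```

View pics/w1.png

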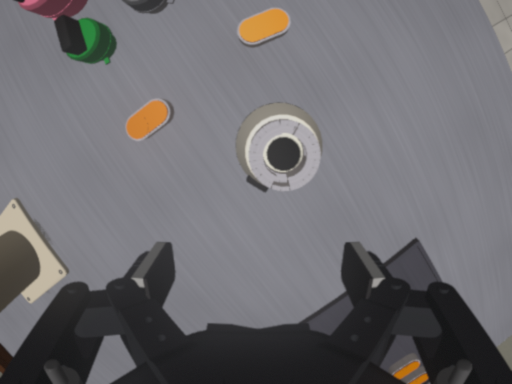

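The ring centre is at about (283,153), and one slot shows at the bottom of the ring around (281,183). I'll rectify this view onto the rim plane, then go above the cup and do the same there.

```bash
cat >> h.py <<'E'
def ortho(w,cx,cy,z,half=.06,n=390):
    g=np.linspace(-half,half,n).astype(np.float32);Y,X=np.meshgrid(g[::-1],g[::-1])  # rows: x decreasing, cols: y decreasing
    P=np.stack([Y.T*0,X*0,X*0],-1).astype(float);XX,YY=np.meshgrid(g[::-1]+cx,g[::-1]+cy,indexing="ij")
    P=np.stack([XX,YY,np.full_like(XX,z)],-1)@w["view"][:3,:3].T+w["view"][:3,3]
    x,y,zz=P[...,0],-P[...,1],-P[...,2];s=np.hypot(x,y);t=np.arctan2(s,zz);K=w["mtx"]
    return cv2.remap(w["frame"],(K[0,0]*t*x/s+K[0,2]).astype(np.float32),(K[1,1]*t*y/s+K[1,2]).astype(np.float32),cv2.INTER_LINEAR)
E
sed -i '/Y,X=np.meshgrid/s/;Y,X=.*//; /Y.T\*0/s/P=np.stack.*astype(float);//' h.py
python3 - <<'E'
from station import env
from h import *
rim=[.5648,-.1218];cup=[.5412,.1746]
env.goto([rim[0]-.02,rim[1]-.05,.24],down(np.radians(0))) # closer look
w=env.read_camera("wrist");a=ortho(w,*rim,.102);print(pxw(w,[*rim,.102]))
env.goto([cup[0],cup[1],.22],down(np.radians(36)))
w=env.read_camera("wrist");b=ortho(w,*cup,.12);print(pxw(w,[*cup,.12]),env.current_t())
cv2.imwrite("pics/orth.png",np.hstack([a,b]))
E
```

```text
(np.float64(278.83745439407477), np.float64(130.1902766338588))
(np.float64(258.65347333842755), np.float64(192.12189605962297)) 4.0083
```

View pics/orth.png

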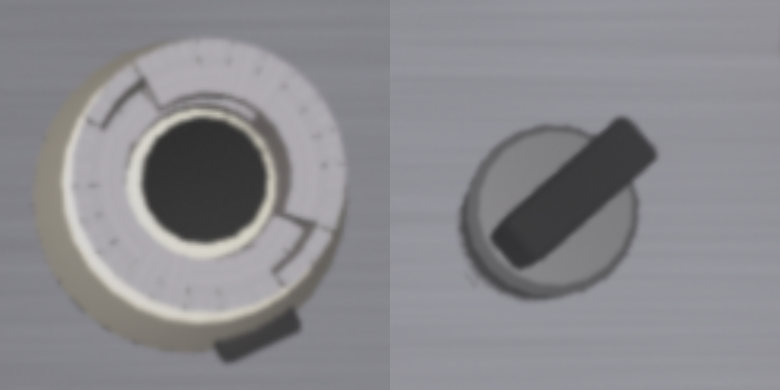

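The ring is centred at about (206,181) in the left panel, which puts the rim near (0.569,-0.125). The slot mouths are at about (122,100) and (300,252). The fin in the right panel is centred at about (576,190) with its axis near -47°. Top and wrist estimates differ by about 4 mm, so I'll take views at yaws half a turn apart to cancel the hand-eye error.

```bash
python3 - <<'E'
from station import env
from h import *
rim=[.5675,-.1235];cup=[.5425,.177]
I=[]
for p,zt,z,ys in((cup,.22,.12,(42.7,-137.3)),(rim,.22,.102,(-33.5,146.5))):
  for y in ys:
    env.goto([*p,zt],down(np.radians(y)));env.pause(.2)
    w=env.read_camera("wrist");I.append(cv2.resize(ortho(w,*p,z,.05,580),(290,290),interpolation=cv2.INTER_AREA));print(env.current_position().round(4) if hasattr(env.current_position(),'round') else env.current_position())
for i in I: cv2.line(i,(145,140),(145,150),(0,0,255));cv2.line(i,(140,145),(150,145),(0,0,255))
cv2.imwrite("pics/four.png",np.vstack([np.hstack(I[:2]),np.hstack(I[2:])]));print(env.current_t())
E
```

```text
[0.5426 0.1766 0.22  ]
[0.5425 0.177  0.22  ]
[ 0.5675 -0.1234  0.22  ]
[ 0.5675 -0.1235  0.22  ]
13.8417
```

View pics/four.png

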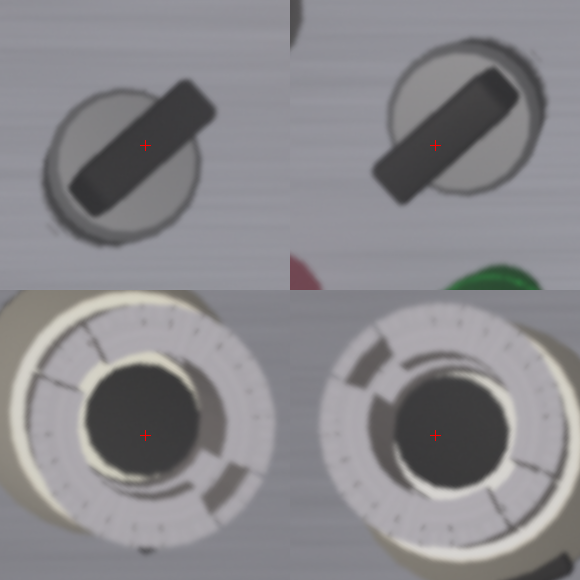

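The top panels put the cup axis at about (0.544,0.1757), fin near -47°. The bottom panels put the ring centre at about (0.571,-0.1257), with the slot axis at about 50°. That is 0.38 rad from base x, inside the stated range. Now I grasp the cup and carry it above the socket.

```bash
python3 - <<'E'
from station import env
from h import *
cup=[.5439,.1757];rim=[.5708,-.1257];g=down(np.radians(-137))
env.goto([*cup,.20],g);print(env.move_straight([*cup,.086],feed=.1,f_stop=8))
env.grasp(60);print(env.current_grip_width(),env.current_finger_force(),env.current_position(),env.current_contact_force())
env.move_straight([*cup,.25],feed=.2)
env.goto([*rim,.25],down(np.radians(140)))
env.move_straight([*rim,.20],feed=.1);env.pause(.3)
print(env.current_position(),env.current_contact_force(),env.current_wrist_torque(),env.current_joint_positions(),env.current_t())
s=env.read_camera("scene");cv2.imwrite("pics/s2.png",cv2.resize(s["frame"][110:240,130:260],(520,520),interpolation=2))
E
```

```text
False
0.20376598237607452 58.74875843524933 [0.54412902 0.17583319 0.0862454 ] [0.58343396 1.22430946 1.75599327]
[ 0.57116223 -0.12581832  0.2007015 ] [-1.14332793  0.00612518 -2.74840975] [-0.03114984 -0.0174941  -0.0367212 ] [-1.24232483e+01  2.41971320e+01  1.04773758e+01  7.62047306e+01
  5.19418281e-04 -6.24218577e+01] 19.9833
```

View pics/s2.png

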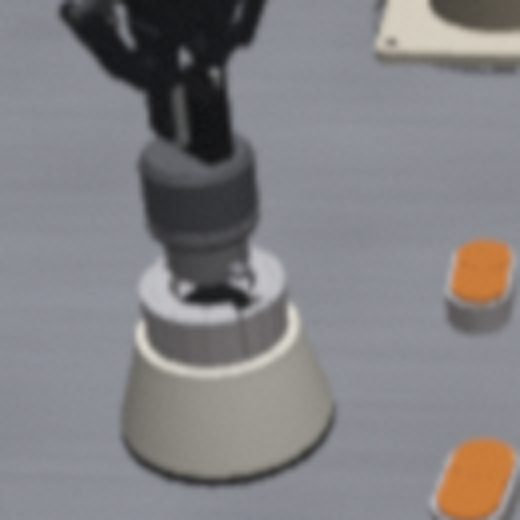

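The cup hangs above the ring, its foot at about (206,265) against the ring centre at (213,290), so lined up within 2–3 mm. I descend with a light touch.

```bash
python3 - <<'E'
from station import env
from h import *
rim=[.5708,-.1257]
print(env.move_straight([*rim,.176],feed=.03,f_stop=5));env.pause(.1)
print(env.current_position(),env.current_contact_force(),env.current_wrist_torque(),env.current_t())
E
```

```text
False
[ 0.57088776 -0.12572521  0.17625613] [-1.0608771   0.46378274 -2.7333333 ] [-0.02680993  0.04224425  0.02603577] 21.0833
```

The lugs slid into the slots without contact. Now I press down gently and watch the force.

```bash
python3 - <<'E'
from station import env
from h import *
rim=[.5708,-.1257]
env.move_straight([*rim,.172],feed=.02,f_stop=20);env.pause(.2)
print(env.current_position(),env.current_contact_force())
print(env.move_straight([*rim,.164],feed=.02,f_stop=20));env.pause(.25)
print(env.current_position(),env.current_contact_force(),env.current_wrist_torque(),env.current_t())
E
```

```text
[ 0.57103229 -0.12574086  0.17271199] [-1.72724576  1.67110187  5.68473574]
False
[ 0.5710908  -0.12572728  0.16532726] [-2.76672704  0.47446332  8.06371904] [0.22723884 0.90628661 0.0324006 ] 22.4333
```

```bash
python3 - <<'E'
from station import env
from h import *
rim=[.5708,-.1257]
print(env.move_straight([*rim,.1625],feed=.02,f_stop=15));env.pause(.3)
print(env.current_position(),env.current_contact_force(),env.current_wrist_torque())
for y in (130,118):
    env.move_straight([*rim,.1625],down(np.radians(y)),feed=.05,f_stop=15)if 0 else env.goto([*rim,.1625],down(np.radians(y)))
    env.pause(.1);R=env.current_ee_rot();print(y,np.degrees(np.arctan2(R[1][1],R[0][1])),env.current_position(),env.current_contact_force(),env.current_wrist_torque(),env.current_t())
    if abs(env.current_wrist_torque()[2])>.6:break
E
```

```text
False
[ 0.57109515 -0.12576602  0.16408232] [-3.29390927  0.38411032  9.42075664] [0.25100467 1.02022924 0.07861157]
130 129.9721896844331 [ 0.57098283 -0.12560001  0.1641367 ] [-3.33558672  0.52936047 10.2396536 ] [ 0.41575398  1.06794077 -0.16529753] 23.375
118 117.98086826949006 [ 0.57093593 -0.12542703  0.16413519] [-3.65660731  2.02049612  9.93208963] [ 0.56014185  1.09519891 -0.20641318] 23.7917
```

It turns freely, so the lugs are under the lips. I continue to the stop in small steps, watching the torque.

```bash
python3 - <<'E'
from station import env
from h import *
rim=[.5708,-.1257]
for y in [106,94,84,76,72,69,66,64,62,60,58,56,54]:
    env.goto([*rim,.1625],down(np.radians(y)));env.pause(.05)
    R=env.current_ee_rot();t=env.current_wrist_torque()
    print(y,round(np.degrees(np.arctan2(R[1][1],R[0][1])),1),np.round(env.current_position(),4),np.round(env.current_contact_force(),1),np.round(t,2),env.current_t())
    if abs(t[2])>.75:break
E
```

```text
106 106.0 [ 0.5708 -0.1253  0.1641] [-3.6  1.9 10.1] [ 0.66  1.13 -0.21] 24.1583
94 94.0 [ 0.5708 -0.1251  0.1641] [-3.3  2.9 10. ] [ 0.7   1.07 -0.16] 24.525
84 84.0 [ 0.5709 -0.125   0.1641] [-4.3  1.9 10.6] [ 0.78  1.05 -0.2 ] 24.8667
76 76.0 [ 0.5709 -0.1249  0.1641] [-3.2  3.1  9.9] [ 0.78  1.05 -0.12] 25.175
72 72.0 [ 0.571  -0.1247  0.1641] [-4.5  2.4  9.9] [ 0.87  1.04 -0.09] 25.475
69 69.0 [ 0.571  -0.1247  0.1641] [-3.8  2.6 10.6] [ 0.89  0.97 -0.08] 25.775
66 66.0 [ 0.571  -0.1247  0.1641] [-4.1  3.3 10. ] [ 0.94  0.99 -0.03] 26.075
64 64.0 [ 0.571  -0.1247  0.1641] [-2.9  3.  10.9] [ 0.86  1.01 -0.  ] 26.375
62 62.0 [ 0.5711 -0.1247  0.1642] [-3.8  3.2 10.8] [ 0.82  0.92 -0.01] 26.675
60 60.1 [ 0.571  -0.1248  0.1642] [-4.3  2.4 11.3] [0.8  1.04 0.2 ] 26.975
58 58.2 [ 0.571  -0.1249  0.1642] [-3.5  2.1 10.4] [0.54 1.02 0.9 ] 27.275
```

The stop is met at about 59°, which is 1.4 rad from the slots. I relax the twist, ease up into the pockets, and check for the lock before releasing.

```bash
python3 - <<'E'
from station import env
from h import *
p=[.5710,-.1250]
env.goto([*p,.1625],down(np.radians(60)))
print(env.move_straight([*p,.1690],feed=.02));env.pause(.2)
print(np.round(env.current_position(),4),np.round(env.current_contact_force(),1),np.round(env.current_wrist_torque(),2))
print(env.move_straight([*p,.174],feed=.01,f_stop=10));env.pause(.2)
print(np.round(env.current_position(),4),np.round(env.current_contact_force(),1),np.round(env.current_wrist_torque(),2),env.current_t())
E
```

```text
False
[ 0.5711 -0.1248  0.1694] [-2.1  1.4  6.4] [0.37 0.69 0.16]
True
[ 0.5707 -0.1247  0.1702] [ 2.1 -1.7  1.9] [-0.24 -0.56  0.18] 28.7333
```

The cup is held at TCP 0.1702, which puts the foot at about 84 mm: locked. I release, rise and check.

```bash
python3 - <<'E'
from station import env
from h import *
p=np.array(env.current_position());env.open();env.pause(.2)
env.move_straight([p[0],p[1],.27],feed=.1);env.pause(.5)
print(np.round(env.current_position(),4),np.round(env.current_contact_force(),1),env.current_t())
s=env.read_camera("scene");t=env.read_camera("top")
cv2.imwrite("pics/s3.png",np.hstack([cv2.resize(s["frame"][110:240,130:260],(390,390),interpolation=2),cv2.resize(t["frame"][143:263,278:398],(390,390),interpolation=2)]))
q=np.array(px(s,[.571,-.125,.206]));print((q-[130,110])*3)
E
```

```text
[ 0.5707 -0.1246  0.2699] [ 0.2 -0.1  0.1] 31.25
[143.84101559  93.96923839]
```

View pics/s3.png

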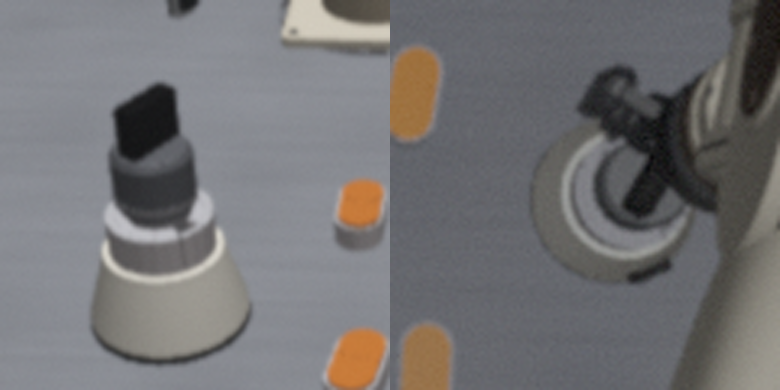

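The cup stands upright on the grinder. Its fin top is at about (145,92) in the left panel, against a predicted (144,94) for the locked height. The cakes are undisturbed, and the gripper is clear.

```bash
python3 -c "
from station import env
print(env.finish_job())"
```

```text
the job is handed in; nothing more can be done
None
```

I put the cup on the grinder, twisted it to its stop, let go, and handed the job in at about 31 s of 72 s; the grip height and final picture fit the locked position, but no verdict came back.

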